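# Index the rotary marking fixture and clamp it

## Task

Set up the rotary fixture for marking the napkin ring: with a fingertip, push the dial's long pointer arm round until it points at the middle of the square stop block, then push the clamp lever fully home against its stop pin, and take the hand away. Only push, gently: do not pinch or force the arm or the lever, leave the napkin ring standing in its nest, and leave the loose things around the fixture where they are.

Things in the scene. Friction and masses are not known exactly. Their poses are not given: they have to be found in the camera images.
- rotary: Fixed dark steel base of the rotary fixture, a disc 130 mm wide and 20 mm high, screwed to a perforated aluminium plate (plate top 12 mm above the work surface). Origin: on the dial's axis at the plate's top; z up. Its +y axis points along a 34 mm wide, 18 mm high ear to the clamp pivot.
- dial: Aluminium dial, 108 mm wide, on the base; turns about the vertical with light friction (0.12 N m) and stays where left. It turns 1.9 rad either way from where its pointer lies along the base's -y, which covers all stops. Origin: on the axis at the plate's top; z up, +x along the long pointer arm. Two stub rods, 10 mm thick, reach radius 81 mm at 120 and 240 degrees from the pointer.
- pointer_tip (a point): Tip of the long pointer arm, 135 mm from the dial's axis, 37 mm above the plate. The arm is a flat dark steel bar 14 mm wide that leaves the dial's rim at radius 54 mm; its underside is 30 mm and its top 44 mm above the plate, with only bare plate beneath it beyond radius 65 mm.
- square_stop: Dark steel square block, 32 x 32 mm and 30 mm tall, fixed to the plate about 155 to 195 mm from the dial's axis. The one to point at. Origin: centre of its underside; z up.
- pin_stop: Dark steel round pin 18 mm thick, 45 mm tall with a 30 mm foot, fixed likewise; not the one. Origin: centre of its underside.
- cone_stop: Dark steel cone 36 mm wide, 40 mm tall, fixed likewise; not the one. Origin: centre of its underside. The three stops swap places.
- clamp (a joint): Angle of the clamp lever (rad): grows as it turns clockwise seen from above; 0 fully open, 1.48 home against its stop pin. Starts at 0 to 0.35; light friction of about 0.08 N m, it stays where it is left.
- clamp_pivot (a point): Point on the clamp lever's vertical axis at the height of its bar (37 mm above the plate), 120 mm from the dial's axis. The pivot hub is 26 mm wide.
- clamp_ball (a point): Centre of the 20 mm black ball at the lever's end, 98 mm from the pivot, 37 mm above the plate. Between hub and ball the lever is a dark steel bar 12 mm wide, 31 to 43 mm above the plate. The stop pin, 10 mm thick, 48 mm tall, stands on the closing side, 45 mm from the pivot along the closed lever; farther out the bar is free.
- napkin_ring: Loose brass napkin ring, 44 mm wide, 30 mm tall, upright on the dial's axis in a black nest ring (62 mm wide, rim 54 mm above the plate) with 3 mm play; its foot is 46 mm above the plate. Origin: centre of its underside.
- loupe: Black eye loupe, 38 mm wide, 32 mm tall. Loose, to be left alone. Stands on the plate near the fixture.
- jar: Small amber jar with a steel cap, 40 mm wide, 40 mm tall. Loose, to be left alone. Stands on the plate near the fixture.
- stick: Blue memory stick, 55 x 20 x 10 mm. Loose, to be left alone. Stands on the plate near the fixture.
- spoon_a: Brass spoon, 190 mm long, right of the plate. Loose, to be left alone. Lies on the work surface.
- spoon_b: Steel spoon, 210 mm long, right of the plate. Loose, to be left alone. Lies on the work surface.
- stone: Dark sharpening stone, 90 x 35 x 18 mm, left. Loose, to be left alone. Lies on the work surface.
- case: Soft-edged blue glasses case, 160 x 65 x 50 mm, left. Loose, to be left alone. Lies on the work surface.
Mind the look-alikes: they are no part of the job. There is more than one size of the napkin_ring; the one meant has the size given above.

How it is judged (in metres and radians):
On the way, in this order (a step that is already met when the one before it is completed fails the run):
1. the pointer arm points at the square stop, the clamp still open (y of square_stop in the frame of dial between -0.012 and 0.012 m and x of square_stop in the frame of dial above 0.05 m and value of joint clamp below 0.9 rad), for 0.2 s.
2. the clamp lever is home against its stop (value of joint clamp above 1.4 rad), for 0.2 s.
At the end, for the whole second after the job is handed in: The pointer arm's line passes within 12 mm of the square stop's centre, on the pointing side, the clamp lever is within 0.08 rad of its stop, the dial is at rest and the napkin ring stands in its nest (y of square_stop in the frame of dial between -0.012 and 0.012 m and x of square_stop in the frame of dial above 0.05 m and horizontal distance between napkin_ring and dial below 0.008 m and angle between napkin_ring's own z axis and vertical below 0.15 rad and value of joint clamp above 1.4 rad and angular speed of dial below 0.05 rad/s); the robot touches nothing.
It fails at once if the napkin ring is lifted, tipped or knocked out of its nest (horizontal distance between napkin_ring and dial above 0.01 m or z of napkin_ring in the frame of dial above 0.054 m or angle between napkin_ring's own z axis and vertical above 0.25 rad).
It fails at once if the pointer arm or the lever is pinched or forced: the fingers bear on the fixture with more than 30 N (contact force between the fingers and rotary above 30 N).
It fails at once if a loose thing around the fixture is moved more than 20 mm (distance of any of loupe, jar, stick, spoon_a, spoon_b, stone, case from where it was at the start of the episode above 0.02 m).
It also fails if it takes over 54 s, if anything falls off the work surface, if the arm or the gripper's body presses on something with over 40 N, if the wrist force passes 120 N, or if a joint passes its speed limit or range.

## Robot

A 6-joint arm with a two-finger parallel gripper is mounted at the origin on the work surface. World frame = base frame: x ahead of the robot, y to its left, z up, the work surface at z = 0. Lengths are in mm, angles in rad, forces in N, time in s.
With the tool pointing down it reaches from about 325 to 925 mm from the base axis. Payload 3.1 kg.
Tool frame: the origin (TCP) lies on the centre line of the jaws, within the pads' length; the fingertips stand 17 mm ahead of it and the grasp point (between the pads) lies 2 mm behind it; z points along the fingers, y is the line along which they close (so a half turn about z gives the same grasp; the last joint's range is limited). The gripper opens to 85 mm and grips with 20 to 120 N. Pads are 22 mm wide; open, the fingers measure 114 mm over their backs; the gripper's body (76 mm by 85 mm) begins 54 mm behind the grasp point. The pads swing forward as they close: fully open they stand 13 mm farther back than shut.
Start: joints at [1.163, 0.217, 1.613, -0, 1.311, -0.112], TCP at [182.172, 597.874, 248.3] pointing down, gripper open.
Joint ranges: [-2.75, 2.75], [-0.78, 2.1], [0.31, 2.55], [-1.13, 4.27], [0.13, 2.63], [-2.58, 2.58]. Speed limits (rad/s): [2.79, 2.79, 3.14, 3.14, 3.14, 3.14].

## Interface

Orientations are given as a rotation vector (axis times angle).
In Python, from station import r gives the robot as it stands. The module is installed in compiled form; this text tells all that it offers.
- The arm moves only by the tool drive_tool, never from a script. Its argument "series" is a list of rows, each an object with "offset": the shift along the world's x, y, z in cm, a list of three; "delta_rot": the turn, a rotation vector about the world's x, y, z in degrees, a list of three; "jaw": the opening, from -1 (shut) to 1 (fully open). A call has 1 to 20 rows; each row shifts and turns the commanded pose from where the row before left it; what a row does not reach is not made up. A row lasts 1/12 s, in which the tool goes at most 41.7 mm and 7.16 degrees, less where a joint would pass 70% of its speed; a pose out of reach is approached as far as the arm can. A call with a gripper value outside its range is refused whole. The fingers move at their own pace and stop on an object; "squeeze" is the grip in N (left out, the last holds). Time passes only in rows, so rows that do not move let the fingers close. It gives the time, the measured TCP pose, the force, the opening and the grip force at its end, in the units of the state.
- r.get_obs(): the state, without advancing time (a new reading comes with each control period).
- r.get_image(name): name is "side" or "top"; returns a dict with "frame" (420x560x3 uint8, red, green, blue), "fov_y" (degrees; the focal length in pixels is half the picture's height over the tangent of half this angle, whatever the lens; pixels are square), "cx", "cy" (the principal point, pixels), "k1" (the pictures are not rectified: a ray, as slopes to the right and down, at radius r is drawn at 1 + k1 r^2 times it, then the intrinsics apply), "pose" (4x4, takes a point from camera to world coordinates). Camera axes: x right, y up, looking along -z (the intrinsics and any distortion apply to the point x, -y, -z); pixel columns grow to the right and rows downward; lengths in mm; the calibration is good to about 2 mm. A picture is of the moment at which its call begins. There is no depth.
- r.finish_job(): hands the job in; it is judged then, once.
The state is a dict: "time_s": time; "joint_positions": joint angles; "joint_vel": joint speeds; "effort": joint torques, N m; "tcp_pos": TCP position; "eef_rot": TCP orientation; "force": force on the tool from outside, world axes, zero at the start; "wrist_torque": the same for the moment, N m; "gripper_width": finger opening in mm; "grasp_force": force on a finger pad.
Only numpy, scipy, OpenCV 4.12 (cv2) and the standard library are available. Lean on these libraries where they do the work, as an engineer would, in place of code of your own. Each camera call takes 0.05 s, during which the arm holds its last target. There are 200 camera calls.

## Working session

There is one attempt and no reset: what is moved stays moved. The work goes in short steps, Python scripts to look and compute and a tool call to move; the robot and the scene stay as the last step left them, time stands still between calls to the robot, and variables do not carry over. Pictures are saved under pics/ and viewed, at most 10 in all, crops included, and the job is handed in when it is done.

Besides the shell and the picture viewer there is one more tool, called after "Request:" as name(argument=value, ...) on one line, values as JSON. drive_tool: Moves the arm, as the interface text tells. Its arguments: {"type":"object","properties":{"series":{"type":"array"},"squeeze":{"type":"number"}},"required":["series"]}

```bash
mkdir -p pics; cat > h.py <<'E'
import numpy as np, cv2
from station import r
def cam(n):
    d=r.get_image(n); return d
def K(d):
    f=d["frame"].shape[0]/2/np.tan(np.radians(d["fov_y"])/2); return f
def ray(d,u,v):
    f=K(d); q=np.array([(u-d["cx"])/f,(v-d["cy"])/f]); p=q.copy()
    for _ in range(20): p=q/(1+d["k1"]*(p@p))
    P=np.array(d["pose"]); return P[:3,3],P[:3,:3]@np.array([p[0],-p[1],-1])
def onz(d,u,v,z):
    o,w=ray(d,u,v); return o+w*(z-o[2])/w[2]
def proj(d,X):
    P=np.array(d["pose"]); c=P[:3,:3].T@(np.array(X,float)-P[:3,3]); p=np.array([c[0],-c[1]])/-c[2]
    return p*(1+d["k1"]*(p@p))*K(d)+[d["cx"],d["cy"]]
E
python3 - <<'E'
from h import *
o=r.get_obs(); print(o)
for n in("top","side"):
    d=cam(n); cv2.imwrite(f"pics/{n}0.png",cv2.resize(d["frame"][:,:,::-1],(800,600),interpolation=cv2.INTER_CUBIC)); print(n,np.round(d["pose"],3).tolist(),d["fov_y"],d["cx"],d["cy"],d["k1"])
E
```

```text
{'time_s': 0.0, 'joint_positions': array([ 1.16278684e+00,  2.17768460e-01,  1.61494012e+00,  1.09555257e-05,
        1.31131102e+00, -1.12177824e-01]), 'joint_vel': array([1.98045183e-03, 9.54964114e-04, 4.12377858e-04, 6.32872959e-04,
       9.32956452e-05, 3.99552068e-04]), 'effort': array([-1.98561982e-03, -3.96831715e+01, -3.03858554e+01, -2.86323984e-04,
        9.56771895e-03, -1.23328044e-05]), 'tcp_pos': array([181.85986969, 597.13869146, 246.95623839]), 'eef_rot': array([-0.46290922, -3.10665744,  0.00367899]), 'force': array([ 0.01739491,  0.51454   , -0.64817062]), 'wrist_torque': array([-0.00629478, -0.00313249, -0.01076955]), 'grasp_force': 0.0, 'gripper_width': 85.78267562412043}
top [[0.026, 0.987, -0.16, 286.882], [-1.0, 0.026, -0.003, 25.91], [0.001, 0.16, 0.987, 1325.59], [0.0, 0.0, 0.0, 1.0]] 56.46582916915959 282.3722072489511 207.83379739293414 -0.09040332374694869
side [[0.911, 0.252, -0.325, 82.135], [-0.411, 0.528, -0.743, -861.909], [-0.015, 0.811, 0.585, 776.873], [0.0, 0.0, 0.0, 1.0]] 46.849861140341645 272.86813525503726 216.25120525249494 -0.06660255775171488
```

View pics/top0.png

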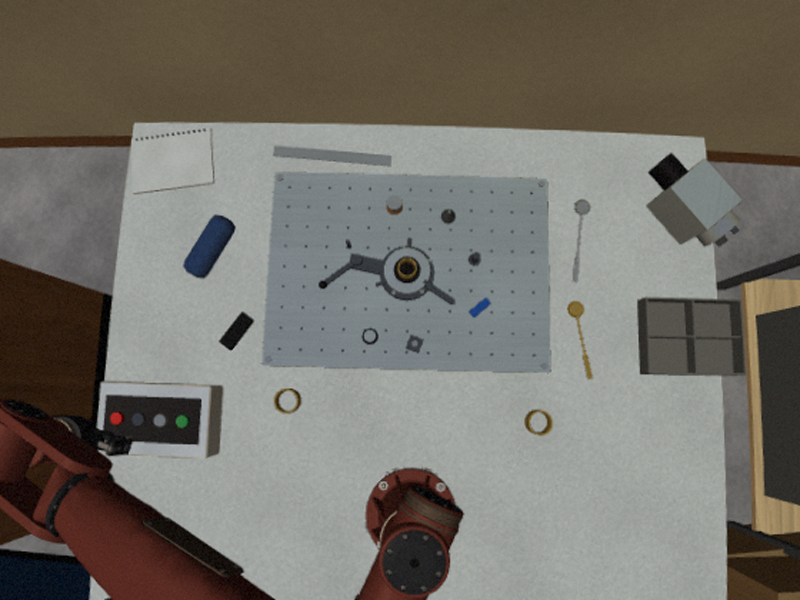

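View pics/side0.png

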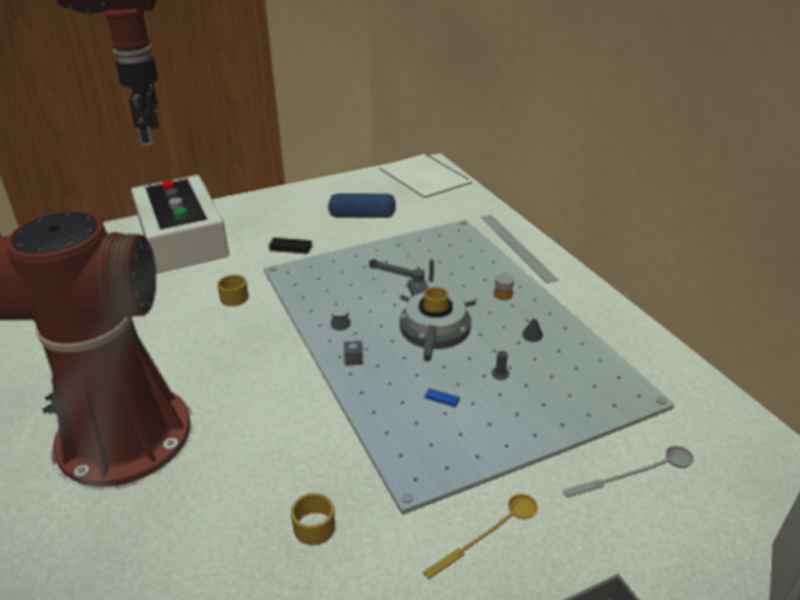

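The top view shows (800x600 pixels) the dial at (407,268), pointer tip (453,302), clamp pivot (357,260), ball (323,285) and stop pin (348,243). The stop candidates are a block at (414,344), a pin at (475,259) and a cone at (447,216). The block has a square outline and fits best. The loupe is at (370,336), the jar at (394,205) and the stick at (480,307). I'll confirm in an enlarged crop.

```bash
python3 - <<'E'
from h import *
d=cam("top"); c=d["frame"][125:265,205:365,::-1]
cv2.imwrite("pics/c1.png",cv2.resize(c,(685,600),interpolation=cv2.INTER_CUBIC))
s=.7
for n,u,v,z in [("ring",407,264,88),("tip",453,301,49),("sq",414,343,42),("piv",357,260,55),("ball",323,285,49),("stoppin",348,243,60),("loupe",370,336,44),("jar",394,205,52),("stick",480,307,22)]:
    print(n,np.round(onz(d,u*s,v*s,z)))
E
```

```text
ring [564.  24.  88.]
tip [488. -85.  49.]
sq [389.   3.  42.]
piv [577. 141.  55.]
ball [517. 218.  49.]
stoppin [616. 163.  60.]
loupe [402. 105.  44.]
jar [715.  58.  52.]
stick [ 479. -151.   22.]
```

View pics/c1.png

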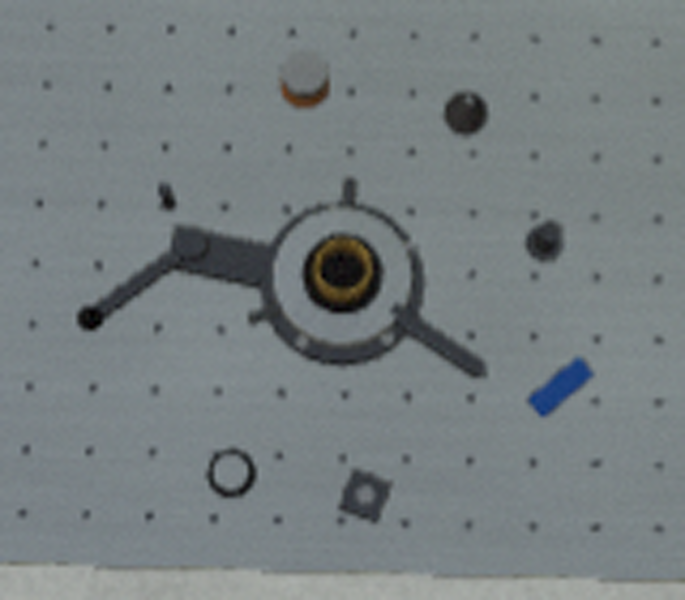

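The crop (scale 4.28) confirms the stops. The block at (365,496) is square in outline and is the one meant. The round pin with a foot is at (545,240) and the cone with a bright apex is at (466,113). The arm's end is at (480,370), the ball at (90,318) and the hub at (193,243). The 44 mm ring is in the nest at (343,268), and the two larger rings off the plate are the look-alikes.

```bash
cat >> h.py <<'E'
def cp(d,x,y,z): return onz(d,205+x/4.281-.38,125+y/4.286-.38,z)
E
python3 - <<'E'
from h import *
d=cam("top")
for n,x,y,z in [("ringtop",343,262,88),("nest",343,270,66),("armend",482,369,56),("armroot",405,317,56),("sq",365,494,42),("piv",193,243,60),("ball",90,318,49),("pintop",164,187,60),("pinstop",546,238,57),("cone",468,105,52),("stickL",541,410,22),("stickR",581,365,22)]:
    print(n,np.round(cp(d,x,y,z)[:2],1))
s=cam("side")
# side: triangulate check with square top, ball
for n,u,v,z in [("sq",353,346,42),("ball",374,264,49),("ringtop",435,292,88),("tip",430,353,49)]:
    print("side",n,np.round(onz(s,u*.7,v*.7,z)[:2],1))
E
```

```text
ringtop [560.5  24.3]
nest [559.1  24.1]
armend [486.5 -84.6]
armroot [525.5 -24.7]
sq [389.4   2.7]
piv [578.6 140.8]
ball [519.6 219.5]
pintop [622.8 165.3]
pinstop [ 590.7 -133.2]
cone [698.2 -71.5]
stickL [ 460.5 -134.4]
stickR [ 497.2 -165.9]
side sq [3.905e+02 3.000e-01]
side ball [521.1 214. ]
side ringtop [557.8  24.8]
side tip [495.6 -79.6]
```

Request:
drive_tool(series=[{"offset":[1.7,-3.4,0],"delta_rot":[0,0,-0.85],"jaw":-1},{"offset":[1.7,-3.4,0],"delta_rot":[0,0,-0.85],"jaw":-1},{"offset":[1.7,-3.4,0],"delta_rot":[0,0,-0.85],"jaw":-1},{"offset":[1.7,-3.4,0],"delta_rot":[0,0,-0.85],"jaw":-1},{"offset":[1.7,-3.4,0],"delta_rot":[0,0,-0.85],"jaw":-1},{"offset":[1.7,-3.4,0],"delta_rot":[0,0,-0.85],"jaw":-1},{"offset":[1.7,-3.4,0],"delta_rot":[0,0,-0.85],"jaw":-1},{"offset":[1.7,-3.4,0],"delta_rot":[0,0,-0.85],"jaw":-1},{"offset":[1.7,-3.4,0],"delta_rot":[0,0,-0.85],"jaw":-1},{"offset":[1.7,-3.4,0],"delta_rot":[0,0,-0.85],"jaw":-1},{"offset":[1.7,-3.4,0],"delta_rot":[0,0,-0.85],"jaw":-1},{"offset":[1.7,-3.4,0],"delta_rot":[0,0,-0.85],"jaw":-1},{"offset":[1.7,-3.4,0],"delta_rot":[0,0,-0.85],"jaw":-1},{"offset":[1.7,-3.4,0],"delta_rot":[0,0,-0.85],"jaw":-1},{"offset":[1.7,-3.4,0],"delta_rot":[0,0,-0.85],"jaw":-1},{"offset":[1.7,-3.4,0],"delta_rot":[0,0,-0.85],"jaw":-1},{"offset":[1.7,-3.4,0],"delta_rot":[0,0,-0.85],"jaw":-1},{"offset":[1.7,-3.4,0],"delta_rot":[0,0,-0.85],"jaw":-1},{"offset":[1.7,-3.4,0],"delta_rot":[0,0,-0.85],"jaw":-1},{"offset":[1.7,-3.4,0],"delta_rot":[0,0,-0.85],"jaw":-1}])

```text
time_s: 1.92
tcp_pos: [522.6, -84.0, 248.3]
eef_rot: [0.919, 3.004, 0.0]
force: [0.4, 0.4, -0.1]
gripper_width: -0.0
grasp_force: 0.0
```

Request:
drive_tool(series=[{"offset":[0.8,0,0],"delta_rot":[0,0,0],"jaw":-1},{"offset":[0,0,-2.5],"delta_rot":[0,0,0],"jaw":-1},{"offset":[0,0,-2.5],"delta_rot":[0,0,0],"jaw":-1},{"offset":[0,0,-2.5],"delta_rot":[0,0,0],"jaw":-1},{"offset":[0,0,-2.5],"delta_rot":[0,0,0],"jaw":-1},{"offset":[0,0,-2.5],"delta_rot":[0,0,0],"jaw":-1},{"offset":[0,0,-2.5],"delta_rot":[0,0,0],"jaw":-1},{"offset":[0,0,-1.5],"delta_rot":[0,0,0],"jaw":-1},{"offset":[0,0,-1.0],"delta_rot":[0,0,0],"jaw":-1},{"offset":[0,0,-1.0],"delta_rot":[0,0,0],"jaw":-1},{"offset":[0,0,-0.7],"delta_rot":[0,0,0],"jaw":-1},{"offset":[0,0,-0.7],"delta_rot":[0,0,0],"jaw":-1},{"offset":[0,0,0],"delta_rot":[0,0,0],"jaw":-1}])

```text
time_s: 3.0
tcp_pos: [529.8, -81.9, 48.5]
eef_rot: [-0.917, -3.004, 0.0]
force: [-1.0, 0.7, 0.6]
gripper_width: -0.1
grasp_force: 0.0
```

```bash
python3 - <<'E'
from h import *
s=cam("side"); cv2.imwrite("pics/s2.png",cv2.resize(s["frame"][170:300,220:390,::-1],(785,600),interpolation=cv2.INTER_CUBIC))
E
```

```text
(no output)
```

View pics/s2.png

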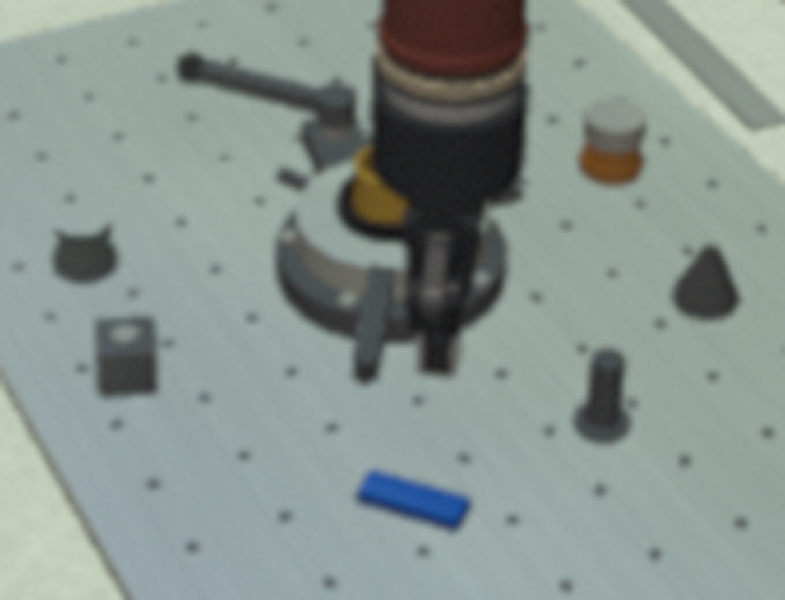

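The picture shows the fingertip (440,370) on the right side of the arm (368,375), with a clear gap and low enough to push it.

```bash
python3 - <<'E'
import numpy as np
C=np.array([559,24.]);p=np.array([529.8,-81.9])
for th in [-123.7]+list(np.linspace(-128,-168,16)):
    a=np.radians(th);e=np.array([np.cos(a),np.sin(a)]);t=np.array([e[1],-e[0]])
    q=C+105*e-18*t; print(round(th,1),np.round((q-p)/10,2)); p=q
E
```

```text
-123.7 [-1.41  0.86]
-128.0 [-0.72  0.35]
-130.7 [-0.43  0.24]
-133.3 [-0.42  0.26]
-136.0 [-0.41  0.28]
-138.7 [-0.39  0.3 ]
-141.3 [-0.38  0.32]
-144.0 [-0.36  0.34]
-146.7 [-0.35  0.35]
-149.3 [-0.33  0.37]
-152.0 [-0.31  0.38]
-154.7 [-0.29  0.4 ]
-157.3 [-0.28  0.41]
-160.0 [-0.26  0.42]
-162.7 [-0.24  0.44]
-165.3 [-0.22  0.45]
-168.0 [-0.19  0.46]
```

Request:
drive_tool(series=[{"offset":[-0.5,0.3,0],"delta_rot":[0,0,0],"jaw":-1},{"offset":[-0.5,0.3,0],"delta_rot":[0,0,0],"jaw":-1},{"offset":[-0.4,0.26,0],"delta_rot":[0,0,0],"jaw":-1},{"offset":[-0.36,0.17,0],"delta_rot":[0,0,-2.1],"jaw":-1},{"offset":[-0.36,0.18,0],"delta_rot":[0,0,-2.2],"jaw":-1},{"offset":[-0.43,0.24,0],"delta_rot":[0,0,-2.7],"jaw":-1},{"offset":[-0.42,0.26,0],"delta_rot":[0,0,-2.7],"jaw":-1},{"offset":[-0.41,0.28,0],"delta_rot":[0,0,-2.7],"jaw":-1},{"offset":[-0.39,0.3,0],"delta_rot":[0,0,-2.7],"jaw":-1},{"offset":[-0.38,0.32,0],"delta_rot":[0,0,-2.7],"jaw":-1}])

```text
time_s: 3.88
tcp_pos: [488.6, -56.2, 50.0]
eef_rot: [1.373, 2.824, -0.001]
force: [1.0, -0.3, -0.2]
gripper_width: 0.2
grasp_force: 0.6
```

Request:
drive_tool(series=[{"offset":[-0.36,0.34,0],"delta_rot":[0,0,-2.7],"jaw":-1},{"offset":[-0.35,0.35,0],"delta_rot":[0,0,-2.7],"jaw":-1},{"offset":[-0.33,0.37,0],"delta_rot":[0,0,-2.7],"jaw":-1},{"offset":[-0.31,0.38,0],"delta_rot":[0,0,-2.7],"jaw":-1},{"offset":[-0.29,0.4,0],"delta_rot":[0,0,-2.7],"jaw":-1},{"offset":[-0.28,0.41,0],"delta_rot":[0,0,-2.7],"jaw":-1},{"offset":[-0.26,0.42,0],"delta_rot":[0,0,-2.7],"jaw":-1},{"offset":[-0.24,0.44,0],"delta_rot":[0,0,-2.6],"jaw":-1},{"offset":[-0.22,0.45,0],"delta_rot":[0,0,-2.6],"jaw":-1},{"offset":[-0.1,0.25,0],"delta_rot":[0,0,-1.5],"jaw":-1},{"offset":[0,0,0],"delta_rot":[0,0,0],"jaw":-1}])

```text
time_s: 4.8
tcp_pos: [460.8, -17.5, 49.7]
eef_rot: [1.962, 2.453, 0.0]
force: [-0.3, -0.0, 0.7]
gripper_width: -0.5
grasp_force: 0.0
```

```bash
python3 - <<'E'
from h import *
s=cam("side"); a=cv2.resize(s["frame"][170:300,220:390,::-1],(510,390),interpolation=cv2.INTER_CUBIC)
t=cam("top"); b=cv2.resize(t["frame"][170:260,245:330,::-1],(368,390),interpolation=cv2.INTER_CUBIC)
cv2.imwrite("pics/m3.png",cv2.resize(np.hstack([a,b]),(800,355)))
E
```

```text
(no output)
```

View pics/m3.png

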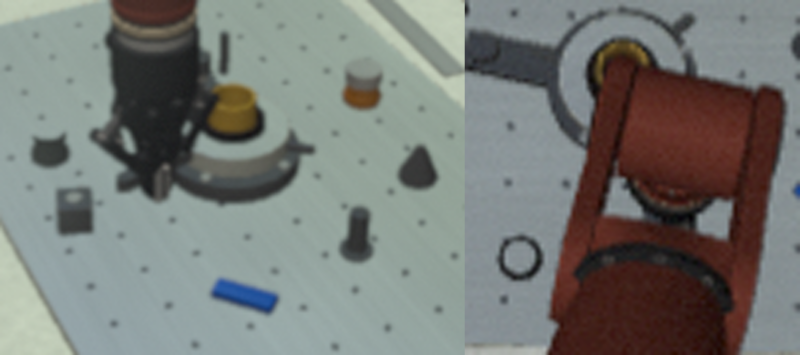

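```bash
python3 - <<'E'
from h import *
t=cam("top")
for z in (40,49):
  for q in (cp(t,349,180,z),onz(t,245+(690-465)/3.945-.4,170+19/3.945-.4,z),onz(t,245+(680-465)/3.945-.4,170+29/3.945-.4,z)):
    v=q[:2]-[559,24]; print(z,np.round(q[:2],1),np.hypot(*v).round(1),np.degrees(np.arctan2(v[1],v[0])).round(1))
E
```

```text
40 [637.6  21.1] 78.6 -2.1
40 [611.8 -31.9] 76.9 -46.6
40 [602.8 -23.5] 64.6 -47.3
49 [635.1  21.2] 76.2 -2.1
49 [609.5 -31.5] 75.0 -47.7
49 [600.6 -23.1] 62.8 -48.6
```

Request:
drive_tool(series=[{"offset":[-0.09,0.25,0],"delta_rot":[0,0,-1.3],"jaw":-1},{"offset":[-0.09,0.25,0],"delta_rot":[0,0,-1.3],"jaw":-1},{"offset":[-0.09,0.25,0],"delta_rot":[0,0,-1.3],"jaw":-1},{"offset":[-0.08,0.2,0],"delta_rot":[0,0,-1.1],"jaw":-1},{"offset":[0,0,0],"delta_rot":[0,0,0],"jaw":-1},{"offset":[0,0,0],"delta_rot":[0,0,0],"jaw":-1},{"offset":[0,0,0],"delta_rot":[0,0,0],"jaw":-1},{"offset":[0,-0.5,0],"delta_rot":[0,0,0],"jaw":-1},{"offset":[0,-1.0,0],"delta_rot":[0,0,0],"jaw":-1},{"offset":[0,-1.0,0],"delta_rot":[0,0,0],"jaw":-1},{"offset":[0,0,1.5],"delta_rot":[0,0,0],"jaw":-1},{"offset":[0,0,2.5],"delta_rot":[0,0,0],"jaw":-1},{"offset":[0,0,3.5],"delta_rot":[0,0,0],"jaw":-1},{"offset":[0,0,3.5],"delta_rot":[0,0,0],"jaw":-1},{"offset":[0,0,3.5],"delta_rot":[0,0,0],"jaw":-1},{"offset":[0,0,3.5],"delta_rot":[0,0,0],"jaw":-1}])

```text
time_s: 6.28
tcp_pos: [457.3, -34.4, 230.9]
eef_rot: [-2.069, -2.364, 0.0]
force: [0.6, -0.7, 0.1]
gripper_width: -0.3
grasp_force: 0.0
```

Request:
drive_tool(series=[{"offset":[0.27,1.05,0],"delta_rot":[0,0,6],"jaw":-1},{"offset":[0.27,1.05,0],"delta_rot":[0,0,6],"jaw":-1},{"offset":[0.27,1.05,0],"delta_rot":[0,0,6],"jaw":-1},{"offset":[0.27,1.05,0],"delta_rot":[0,0,6],"jaw":-1},{"offset":[0.27,1.05,0],"delta_rot":[0,0,6],"jaw":-1},{"offset":[0.27,1.05,0],"delta_rot":[0,0,6],"jaw":-1},{"offset":[0.27,1.05,0],"delta_rot":[0,0,6],"jaw":-1},{"offset":[0.27,1.05,0],"delta_rot":[0,0,6],"jaw":-1},{"offset":[0.27,1.05,0],"delta_rot":[0,0,6],"jaw":-1},{"offset":[0.27,1.05,0],"delta_rot":[0,0,6],"jaw":-1},{"offset":[0.27,1.05,0],"delta_rot":[0,0,6],"jaw":-1},{"offset":[0.27,1.05,0],"delta_rot":[0,0,6],"jaw":-1},{"offset":[0.27,1.05,0],"delta_rot":[0,0,6],"jaw":-1},{"offset":[0.27,1.05,0],"delta_rot":[0,0,6],"jaw":-1},{"offset":[0.27,1.05,0],"delta_rot":[0,0,6],"jaw":-1},{"offset":[0.27,1.05,0],"delta_rot":[0,0,6],"jaw":-1},{"offset":[0.27,1.05,0],"delta_rot":[0,0,6],"jaw":-1},{"offset":[0.27,1.05,0],"delta_rot":[0,0,6],"jaw":-1},{"offset":[0.27,1.05,0],"delta_rot":[0,0,6],"jaw":-1},{"offset":[0.27,1.05,0],"delta_rot":[0,0,6],"jaw":-1}])

```text
time_s: 7.95
tcp_pos: [512.2, 175.9, 229.0]
eef_rot: [1.02, -2.971, 0.0]
force: [-0.8, 0.3, -0.6]
gripper_width: 0.2
grasp_force: 0.0
```

```bash
python3 - <<'E'
from h import *
s=cam("side"); a=cv2.resize(s["frame"][170:300,220:390,::-1],(510,390),interpolation=cv2.INTER_CUBIC)
t=cam("top"); b=cv2.resize(t["frame"][165:255,245:330,::-1],(368,390),interpolation=cv2.INTER_CUBIC)
cv2.imwrite("pics/m4.png",cv2.resize(np.hstack([a,b]),(800,355)))
P=np.array([578.6,141]);p=np.array([511,174.8])
for th in [127.5]+list(np.linspace(121.5,43.5,26)):
    a=np.radians(th);e=np.array([np.cos(a),np.sin(a)]);t=np.array([e[1],-e[0]])
    q=P+68*e-17*t; print(round(th,1),np.round((q-p)/10,2)); p=q
E
```

```text
127.5 [1.27 0.98]
121.5 [0.49 0.55]
118.4 [0.27 0.26]
115.3 [0.29 0.25]
112.1 [0.3  0.23]
109.0 [0.31 0.22]
105.9 [0.33 0.2 ]
102.8 [0.34 0.18]
99.7 [0.35 0.16]
96.5 [0.35 0.14]
93.4 [0.36 0.12]
90.3 [0.37 0.1 ]
87.2 [0.37 0.08]
84.1 [0.38 0.06]
80.9 [0.38 0.04]
77.8 [0.38 0.02]
74.7 [0.38 0.  ]
71.6 [ 0.38 -0.02]
68.5 [ 0.38 -0.04]
65.3 [ 0.38 -0.06]
62.2 [ 0.37 -0.08]
59.1 [ 0.37 -0.1 ]
56.0 [ 0.36 -0.12]
52.9 [ 0.35 -0.14]
49.7 [ 0.35 -0.16]
46.6 [ 0.34 -0.18]
43.5 [ 0.33 -0.2 ]
```

View pics/m4.png

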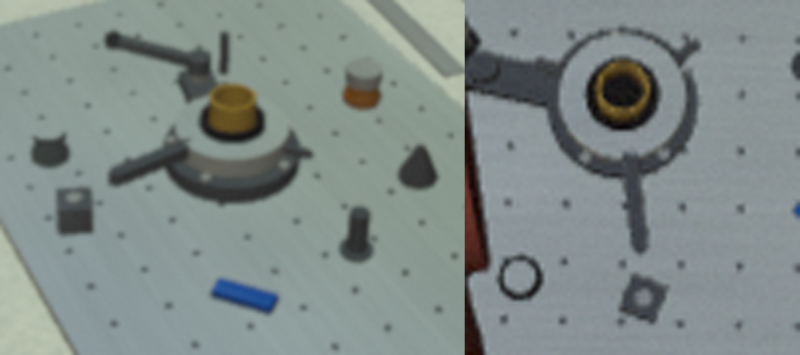

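The right-hand view shows the arm running from the axis (623,92) through its tip (640,248) to the square's centre (643,298), so the pointing is good. The clamp is still open, so I'll go down beside the lever now.

Request:
drive_tool(series=[{"offset":[0,0,-2.5],"delta_rot":[0,0,0],"jaw":-1},{"offset":[0,0,-2.5],"delta_rot":[0,0,0],"jaw":-1},{"offset":[0,0,-2.5],"delta_rot":[0,0,0],"jaw":-1},{"offset":[0,0,-2.5],"delta_rot":[0,0,0],"jaw":-1},{"offset":[0,0,-2.5],"delta_rot":[0,0,0],"jaw":-1},{"offset":[0,0,-2.0],"delta_rot":[0,0,0],"jaw":-1},{"offset":[0,0,-1.0],"delta_rot":[0,0,0],"jaw":-1},{"offset":[0,0,-1.0],"delta_rot":[0,0,0],"jaw":-1},{"offset":[0,0,-1.0],"delta_rot":[0,0,0],"jaw":-1},{"offset":[0,0,-0.6],"delta_rot":[0,0,0],"jaw":-1},{"offset":[0,0,0],"delta_rot":[0,0,0],"jaw":-1}])

```text
time_s: 8.97
tcp_pos: [511.4, 176.2, 47.5]
eef_rot: [1.012, -2.973, -0.0]
force: [-0.3, 0.4, -0.4]
gripper_width: -0.2
grasp_force: 0.0
```

Request:
drive_tool(series=[{"offset":[0.4,0.3,0],"delta_rot":[0,0,0],"jaw":-1},{"offset":[0.4,0.3,0],"delta_rot":[0,0,0],"jaw":-1},{"offset":[0.45,0.3,0],"delta_rot":[0,0,0],"jaw":-1},{"offset":[0.25,0.27,0],"delta_rot":[0,0,-3],"jaw":-1},{"offset":[0.25,0.27,0],"delta_rot":[0,0,-3],"jaw":-1},{"offset":[0.27,0.26,0],"delta_rot":[0,0,-3.1],"jaw":-1},{"offset":[0.29,0.25,0],"delta_rot":[0,0,-3.1],"jaw":-1},{"offset":[0.3,0.23,0],"delta_rot":[0,0,-3.1],"jaw":-1},{"offset":[0.31,0.22,0],"delta_rot":[0,0,-3.1],"jaw":-1},{"offset":[0.33,0.2,0],"delta_rot":[0,0,-3.1],"jaw":-1},{"offset":[0.34,0.18,0],"delta_rot":[0,0,-3.1],"jaw":-1},{"offset":[0.35,0.16,0],"delta_rot":[0,0,-3.1],"jaw":-1},{"offset":[0.35,0.14,0],"delta_rot":[0,0,-3.1],"jaw":-1},{"offset":[0.36,0.12,0],"delta_rot":[0,0,-3.1],"jaw":-1},{"offset":[0.37,0.1,0],"delta_rot":[0,0,-3.1],"jaw":-1}])

```text
time_s: 10.22
tcp_pos: [562.6, 210.3, 49.1]
eef_rot: [-0.014, 3.141, 0.001]
force: [-0.8, 0.8, 0.7]
gripper_width: 0.1
grasp_force: 0.7
```

Request:
drive_tool(series=[{"offset":[0.37,0.07,0],"delta_rot":[0,0,-3.1],"jaw":-1},{"offset":[0.38,0.05,0],"delta_rot":[0,0,-3.1],"jaw":-1},{"offset":[0.38,0.03,0],"delta_rot":[0,0,-3.1],"jaw":-1},{"offset":[0.38,0.02,0],"delta_rot":[0,0,-3.1],"jaw":-1},{"offset":[0.38,0,0],"delta_rot":[0,0,-3.1],"jaw":-1},{"offset":[0.38,-0.02,0],"delta_rot":[0,0,-3.1],"jaw":-1},{"offset":[0.38,-0.04,0],"delta_rot":[0,0,-3.1],"jaw":-1},{"offset":[0.38,-0.06,0],"delta_rot":[0,0,-3.1],"jaw":-1},{"offset":[0.37,-0.08,0],"delta_rot":[0,0,-3.1],"jaw":-1},{"offset":[0.37,-0.1,0],"delta_rot":[0,0,-3.1],"jaw":-1},{"offset":[0.36,-0.12,0],"delta_rot":[0,0,-3.1],"jaw":-1},{"offset":[0.35,-0.14,0],"delta_rot":[0,0,-3.1],"jaw":-1},{"offset":[0.18,-0.08,0],"delta_rot":[0,0,-1.5],"jaw":-1},{"offset":[0,0,0],"delta_rot":[0,0,0],"jaw":-1}])

```text
time_s: 11.38
tcp_pos: [609.7, 205.4, 49.0]
eef_rot: [1.023, 2.969, 0.002]
force: [0.0, 0.1, 0.2]
gripper_width: -0.1
grasp_force: 0.0
```

Request:
drive_tool(series=[{"offset":[0.16,-0.08,0],"delta_rot":[0,0,-1.2],"jaw":-1},{"offset":[0.16,-0.09,0],"delta_rot":[0,0,-1.2],"jaw":-1},{"offset":[0.1,-0.07,0],"delta_rot":[0,0,-1],"jaw":-1},{"offset":[0.1,-0.08,0],"delta_rot":[0,0,-1],"jaw":-1},{"offset":[0.07,-0.06,0],"delta_rot":[0,0,-0.5],"jaw":-1},{"offset":[0,0,0],"delta_rot":[0,0,0],"jaw":-1}])

```text
time_s: 11.88
tcp_pos: [614.7, 200.9, 48.3]
eef_rot: [1.151, 2.923, 0.0]
force: [-0.0, 0.4, 0.1]
gripper_width: 0.2
grasp_force: 0.4
```

Request:
drive_tool(series=[{"offset":[0.07,-0.07,0],"delta_rot":[0,0,0],"jaw":-1},{"offset":[0.07,-0.07,0],"delta_rot":[0,0,0],"jaw":-1},{"offset":[0,0,0],"delta_rot":[0,0,0],"jaw":-1}])

```text
time_s: 12.13
tcp_pos: [616.0, 199.5, 48.3]
eef_rot: [1.15, 2.923, 0.0]
force: [-0.6, 2.0, 0.9]
gripper_width: 0.4
grasp_force: 0.5
```

Request:
drive_tool(series=[{"offset":[0.05,-0.05,0],"delta_rot":[0,0,0],"jaw":-1},{"offset":[0,0,0],"delta_rot":[0,0,0],"jaw":-1}])

```text
time_s: 12.3
tcp_pos: [616.1, 199.3, 48.2]
eef_rot: [-1.15, -2.923, -0.0]
force: [-0.8, 1.6, 0.4]
gripper_width: 0.2
grasp_force: 1.3
```

Request:
drive_tool(series=[{"offset":[0.05,-0.05,0],"delta_rot":[0,0,0],"jaw":-1},{"offset":[0.05,-0.05,0],"delta_rot":[0,0,0],"jaw":-1},{"offset":[0,0,0],"delta_rot":[0,0,0],"jaw":-1}])

```text
time_s: 12.55
tcp_pos: [616.2, 199.2, 48.2]
eef_rot: [-1.15, -2.92, -0.001]
force: [-3.5, 4.8, 1.5]
gripper_width: 0.2
grasp_force: 3.0
```

Force is building to about 6 N with no further travel, so the lever is home. I'll hold briefly, back off and lift.

Request:
drive_tool(series=[{"offset":[0,0,0],"delta_rot":[0,0,0],"jaw":-1},{"offset":[0,0,0],"delta_rot":[0,0,0],"jaw":-1},{"offset":[0,0,0],"delta_rot":[0,0,0],"jaw":-1},{"offset":[-0.3,0.3,0],"delta_rot":[0,0,0],"jaw":-1},{"offset":[-0.7,0.7,0],"delta_rot":[0,0,0],"jaw":-1},{"offset":[-0.7,0.7,0],"delta_rot":[0,0,0],"jaw":-1},{"offset":[0,0,2],"delta_rot":[0,0,0],"jaw":-1},{"offset":[0,0,3],"delta_rot":[0,0,0],"jaw":-1},{"offset":[0,0,3],"delta_rot":[0,0,0],"jaw":-1},{"offset":[0,0,3],"delta_rot":[0,0,0],"jaw":-1},{"offset":[0,0,3],"delta_rot":[0,0,0],"jaw":-1},{"offset":[0,0,3],"delta_rot":[0,0,0],"jaw":-1},{"offset":[-2,2.5,0],"delta_rot":[0,0,0],"jaw":-1},{"offset":[-2,2.5,0],"delta_rot":[0,0,0],"jaw":-1},{"offset":[-2,2.5,0],"delta_rot":[0,0,0],"jaw":-1},{"offset":[-2,2.5,0],"delta_rot":[0,0,0],"jaw":-1},{"offset":[-2,2.5,0],"delta_rot":[0,0,0],"jaw":-1},{"offset":[-2,2.5,0],"delta_rot":[0,0,0],"jaw":-1},{"offset":[0,0,0],"delta_rot":[0,0,0],"jaw":-1},{"offset":[0,0,0],"delta_rot":[0,0,0],"jaw":-1}])

```text
time_s: 14.22
tcp_pos: [478.7, 366.3, 218.1]
eef_rot: [1.144, 2.925, -0.001]
force: [-0.2, 0.3, -0.1]
gripper_width: -0.1
grasp_force: 0.0
```

```bash
python3 - <<'E'
from h import *
t=cam("top"); b=cv2.resize(t["frame"][125:265,205:365,::-1],(455,400),interpolation=cv2.INTER_CUBIC)
s=cam("side"); a=cv2.resize(s["frame"][160:300,220:340,::-1],(343,400),interpolation=cv2.INTER_CUBIC)
cv2.imwrite("pics/m5.png",np.hstack([a,b]))
E
```

```text
(no output)
```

View pics/m5.png

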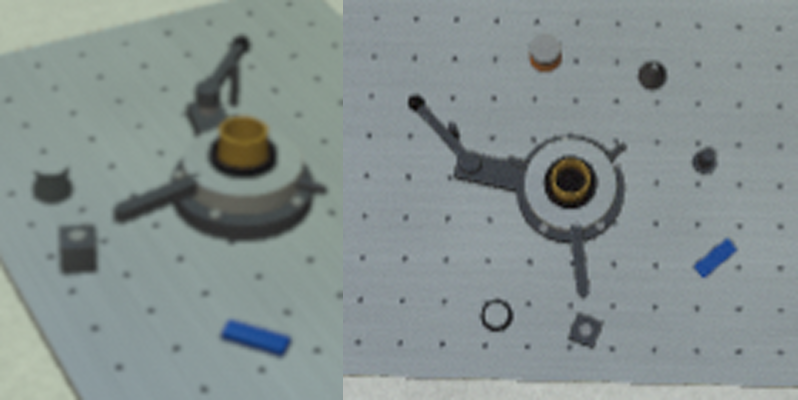

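The lever (ball at (416,103)) rests against the stop pin at (453,130). The arm tip (583,293) points at the square (586,330), and the ring is upright in its nest. The loupe, jar and stick have not moved.

```bash
python3 -c "
from station import r
print(r.finish_job())"
```

```text
the job is handed in; nothing more can be done
None
```

The job is handed in: the pointer arm points at the square stop, the clamp lever is home against its pin, the ring is still in its nest, and the hand is clear; the hand-in returned no verdict.

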